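Roll the battery barrel stud-up and snap its weather cap on

TASK

The blue headlamp battery barrel has been left on its side: roll it over along the bench, without lifting it off, until its brass charging stud points straight up. Then take the orange weather cap, set it on the stud open end down and press until it clicks, and after the click keep pressing it fully home with about 15 N; finish like that, still pressing the cap down with the gripper. Leave the jar, headlamp, pulley and ice screw where they are.

Things in the scene. Friction and masses are not known exactly. Their poses are not given: they have to be found in the camera images.
- barrel: blue eight-sided, almost round bar, 44 mm across flats (each 18.2 mm wide), 160 long, black ends, 0.35 kg, loose; rests stably on any flat, rolls flat to flat. Origin: middle of its long axis, 22 mm above the bench. y along its length, z out along the stud: at the start level, away from the robot within 30 deg; it comes up by rolling two flats (36 mm) away from where it points
- seat (a point): centre of the top face of the round black collar (36 mm across) at the stud's foot, 25 mm from the barrel's axis along its z; the cap's rim rests on it when home. Pushed from the side the barrel slides (friction about 0.6); fingertips on its top flat, one each side of the stud (85 mm apart), pressing some 8 N, dragged 36 mm, roll it by one flat; halfway its top rises 3.6 mm
- stud_tip (a point): tip of the brass stud: 19 mm thick, 19 mm high above the collar, tapering to 14 mm. Four sprung steel balls peep 3.5 mm out of it, 8.5 mm above the collar: the cap's lip meets them with its rim 13 mm above the collar, needs 8 to 14 N to pass, the force drops (click) with the rim about 9 mm above it, the balls then draw the cap down (4 N) and the force rises once the rim lands
- cap: orange round weather cap, 34 mm in diameter, 24 mm high, 20 g, loose, standing open end down on the bench. Origin at the centre of its rim (underside), z axis up through its closed top. Inside: a lip 22 mm in diameter and 4 mm deep at the mouth, behind it a bore of 27.6 mm, 20 mm deep from the rim
- cap_top (a point): centre of the cap's closed flat top, 24 mm above its rim
- jar: empty glass jar with steel twist cap, 72 mm in diameter, 100 mm high, loose; origin at the centre of its underside. Not to be disturbed
- headlamp: black plastic headlamp, about 45 x 75 x 47 mm, loose; origin at the centre of its underside. Not to be disturbed
- pulley: silver aluminium pulley lying flat, 56 mm across and 25 mm high, with an ear reaching 49 mm from its centre; loose; origin at the centre of its underside. Not to be disturbed
- ice_screw: titanium ice screw, a 17 mm tube about 165 mm long lying along its x axis; loose; origin under its middle. Not to be disturbed

How it is judged:
By the outcome, as a careful person would: the job done as asked, in the order asked, and still so for the second after the job is handed in, while the arm keeps its last pose, push and grip.
It also fails if it takes over 72 s, if anything falls off the work surface, if the arm or the gripper's body presses on something with over 40 N, if the wrist force passes 120 N, or if a joint passes its speed limit or range.

ROBOT

A 7-joint arm with a two-finger parallel gripper is mounted at the origin on the work surface. World frame = base frame: x ahead of the robot, y to its left, z up, the work surface at z = 0. Lengths are in m, angles in rad, forces in N, time in s.
With the tool pointing down it reaches from about 0.4 to 0.875 m from the base axis. Payload 19.3 kg.
Tool frame: the origin (TCP) lies at the very end of the fingers, on their centre line; the grasp point (between the pads) lies 19 mm behind it; z points along the fingers, y is the line along which they close (so a half turn about z gives the same grasp; the last joint's range is limited). The gripper opens to 85 mm and grips with 20 to 120 N. Pads are 22 mm wide; open, the fingers measure 114 mm over their backs; the gripper's body (76 mm by 85 mm) begins 54 mm behind the grasp point. The pads swing forward as they close: fully open they stand 13 mm farther back than shut.
Start: joints at [1.141, 0.521, -0.036, 1.599, 0.021, 1.021, -0.113], TCP at [0.22, -0.585, 0.231] pointing down, gripper open.
Joint ranges: [-2.91, 2.91], [-0.3, 2.13], [-1.5, 1.42], [0.17, 2.43], [-1.26, 4.41], [0.16, 1.93], [-2.52, 2.52]. Speed limits (rad/s): [1.89, 1.89, 2.39, 2.39, 3.01, 3.01, 3.01].

INTERFACE

Orientations are given as a unit quaternion [w, x, y, z].
In Python, from plant import r, grip, solve_ik, optics, order, models, status gives the robot as it stands. Calls block until the motion is done:
- r.move_ptp(position, orientation): joint-space move of the TCP to a pose.
- r.movel(position, rot=None, velocity=0.15, max_force=None): straight line of the TCP; rot=None keeps the orientation; velocity is the mean speed in m/s. With max_force (N) it stops when the force on the tool has changed by that much, and returns True; else False.
- r.move_j(angles): joint-space move.
- grip(opening): opening from 0.0 (shut) to 1.0 (fully open); the grip force is fixed at half the most; returns when the fingers have stopped.
- r.wait(seconds).
- solve_ik(position, orientation): joint angles nearest the present ones, or None.
- optics.read_camera(name): name is "scene" or "top" or "wrist"; returns (picture, depth): 400x640x3 uint8, red, green, blue; 400x640 float32, m along the optical axis (not along the pixel's ray), 0 where there is no reading.
- optics.camera_model(name): a dict with "mtx" (3x3 intrinsics, pixels), "rvec" (rotation vector, rad) and "tvec" (3), from world to camera coordinates, as OpenCV has them; the wrist camera has in their place "T_tool_cam" (4x4, takes a point from camera to tool coordinates, whose origin is the TCP and whose axes are the flange's). Camera axes: x right, y down, z forward; pixel columns grow to the right and rows downward; lengths in m; the calibration is good to about 2 mm. The wrist camera is an equidistant fisheye: a pixel r from the principal point sees the ray r / f radians off the axis. A picture is of the moment at which its call begins: read the wrist's pose just before it. camera_model takes no time and is no camera call.
A pose or a line that the arm cannot do raises r.PlanningError and nothing moves.
- order.job_done(): hands the job in; it is judged then, once.
Trained networks look in the newest picture that a camera, given by its name, has taken for a name from the list of things; names that differ only in an ending like _2 or _b are one class to them, and where a whole thing is asked for, a point or a joint stands for the part that bears it (a point fixed in the world has none). Each returns a list of dicts, best first, with "conf" (0 to 1); they miss things now and then, are a little off and sometimes report something else, mostly with a low value. They report only what shows in the picture. A call takes as long as a camera call.
- models.recognise(camera, label): "rect" ([left, top, width, height] as shares, 0 to 1, of the picture: columns of its width, rows of its height, round what is visible of it).
- models.pinpoint(camera, label): "position" ([column, row] as shares, 0 to 1, of the picture: columns of its width, rows of its height: a listed point, or the origin of a listed thing).
Readings, each from a call of its own:
- status.read_time(): time.
- status.read_joint_pos(): joint angles.
- status.read_joint_velocities(): joint speeds.
- status.read_joint_torque(): joint torques, N m.
- status.read_ee_pos(): TCP position.
- status.read_orientation(): TCP orientation.
- status.read_ft_force(): force on the tool from outside, world axes, zero at the start.
- status.read_ft_torque(): the same for the moment, N m.
- status.read_width(): opening from 0.0 (shut) to 1.0 (fully open).
- status.read_finger_force(): force on a finger pad.
Only numpy, scipy, OpenCV 4.12 (cv2) and the standard library are available. Lean on these libraries where they do the work, as an engineer would, in place of code of your own. Each camera call takes 0.05 s, during which the arm holds its last target. There are 200 camera calls.

## Working session

There is one attempt and no reset: what is moved stays moved. The work goes in short steps, each a Python script; the robot and the scene stay as the last script left them, time stands still between calls to the robot, and variables do not carry over. Pictures are saved under pics/ and viewed, at most 10 in all, crops included, and the job is handed in when it is done.

```bash
ls; mkdir -p pics; cat > h.py <<'E'
import numpy as np, cv2, json
from plant import r, grip, solve_ik, optics, order, models, status
from scipy.spatial.transform import Rotation as R
def rot(q): return R.from_quat([q[1],q[2],q[3],q[0]])
def down(a):
    "tool pointing down, tool y axis (closing line) at world angle a"
    y=np.array([np.cos(a),np.sin(a),0]); z=np.array([0,0,-1.]); x=np.cross(y,z)
    q=R.from_matrix(np.c_[x,y,z]).as_quat(); return [q[3],q[0],q[1],q[2]]
def cam(name, T=None):
    m=optics.camera_model(name); K=np.array(m["mtx"],float)
    if "rvec" in m:
        Rm=cv2.Rodrigues(np.array(m["rvec"],float))[0]; return K,Rm.T,-Rm.T@np.array(m["tvec"],float).ravel()
    Tc=np.array(m["T_tool_cam"]); p,q=T; Rw=rot(q).as_matrix()
    return K,Rw@Tc[:3,:3],Rw@Tc[:3,3]+np.array(p)
def rays(name,px,T=None):
    K,Rc,o=cam(name,T); px=np.atleast_2d(px).astype(float)
    n=np.c_[(px[:,0]-K[0,2])/K[0,0],(px[:,1]-K[1,2])/K[1,1]]
    if name=="wrist":
        th=np.linalg.norm(n,axis=1)+1e-12; d=np.c_[n*(np.sin(th)/th)[:,None],np.cos(th)]
    else: d=np.c_[n,np.ones(len(n))]
    return o,d@Rc.T,d
def at_z(name,px,z,T=None):
    o,d,_=rays(name,px,T); return o+d*((z-o[2])/d[:,2])[:,None]
def cloud(name,depth,T=None):
    v,u=np.nonzero(depth>0); o,d,dc=rays(name,np.c_[u,v],T)
    return u,v,o+d*(depth[v,u]/dc[:,2])[:,None]
def tri(obs):
    A=np.zeros((3,3));b=np.zeros(3)
    for o,d in obs:
        d=d/np.linalg.norm(d);M=np.eye(3)-np.outer(d,d);A+=M;b+=M@o
    return np.linalg.solve(A,b)
def shot(name):
    T=(status.read_ee_pos(),status.read_orientation()); im,de=optics.read_camera(name); return im,de,T
def save(fn,im): cv2.imwrite("pics/"+fn,cv2.cvtColor(im,cv2.COLOR_RGB2BGR))
def pin(name,label,T=None):
    return [(round(d["conf"],2),np.array(d["position"])*[640,400]) for d in models.pinpoint(name,label)][:2]
E
python3 - <<'E'
from h import *
print(status.read_time(), status.read_ft_force(), status.read_width())
for n in ("scene","top"):
    im,de,T=shot(n); save(n+"0.png",im); np.save(n+"0.npy",de)
    K,Rc,o=cam(n); print(n,o,Rc[:,2])
    for l in ("barrel","seat","stud_tip","cap","cap_top","jar","headlamp","pulley","ice_screw"):
        P=pin(n,l); print(l,[(c,p.round(1).tolist(),at_z(n,p,0.02)[0].round(3).tolist()) for c,p in P])
E
```

```text
pics
0.0 [ 0.02826535  0.06089536 -0.56294889] 1.0009664935221387
scene [ 1.59939466 -0.21841944  0.71161362] [-0.83981049  0.18198304 -0.51146898]
barrel [(0.95, [349.1, 228.3], [0.619, 0.075, 0.02])]
seat [(0.8, [356.4, 230.0], [0.632, 0.094, 0.02])]
stud_tip [(0.7, [357.6, 233.6], [0.651, 0.092, 0.02])]
cap [(0.49, [250.8, 228.2], [0.553, -0.213, 0.02]), (0.16, [295.6, 207.0], [0.461, -0.062, 0.02])]
cap_top [(0.47, [252.8, 220.3], [0.511, -0.204, 0.02])]
jar [(0.59, [199.5, 258.2], [0.669, -0.359, 0.02])]
headlamp [(0.7, [433.4, 205.9], [0.554, 0.38, 0.02])]
pulley [(0.58, [296.4, 204.6], [0.446, -0.057, 0.02])]
ice_screw [(0.63, [195.5, 222.5], [0.484, -0.377, 0.02]), (0.55, [202.2, 260.7], [0.681, -0.351, 0.02])]
top [0.35611589 0.01053973 1.04539943] [ 0.18390212 -0.00259799 -0.98294113]
barrel [(0.97, [282.7, 172.0], [0.624, 0.087, 0.02])]
seat [(0.65, [286.2, 168.1], [0.634, 0.079, 0.02])]
stud_tip [(0.91, [282.0, 160.2], [0.653, 0.09, 0.02])]
cap [(0.6, [402.9, 224.2], [0.502, -0.198, 0.02]), (0.28, [464.7, 167.8], [0.641, -0.35, 0.02])]
cap_top [(0.77, [405.1, 224.2], [0.502, -0.203, 0.02])]
jar [(0.79, [465.8, 165.2], [0.647, -0.353, 0.02]), (0.61, [278.4, 157.1], [0.661, 0.099, 0.02])]
headlamp [(0.9, [148.3, 214.4], [0.517, 0.4, 0.02])]
pulley [(0.91, [335.1, 261.5], [0.413, -0.039, 0.02])]
ice_screw [(0.89, [477.8, 247.5], [0.45, -0.371, 0.02]), (0.24, [283.1, 164.9], [0.642, 0.087, 0.02])]
```

View pics/top0.png

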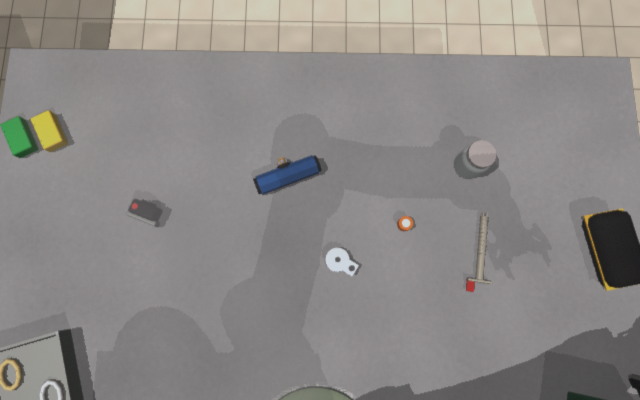

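View pics/scene0.png

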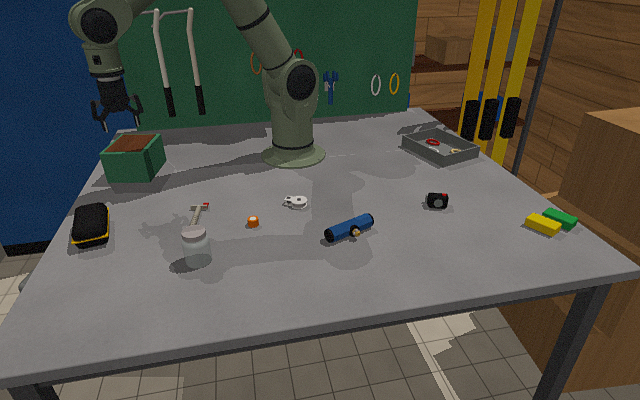

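```bash
python3 - <<'E'
from h import *
for n in ("top","scene"):
    im=cv2.cvtColor(cv2.imread(f"pics/{n}0.png"),cv2.COLOR_BGR2HSV); de=np.load(n+"0.npy")
    u,v,P=cloud(n,de); hsv=im[v,u].astype(int)
    print(n,"bench z med",np.median(P[(abs(P[:,0]-.55)<.2)&(abs(P[:,1])<.3),2]))
    for nm,lo,hi in (("blue",100,130),("orange",3,20)):
        m=(hsv[:,0]>lo)&(hsv[:,0]<hi)&(hsv[:,1]>120)&(hsv[:,2]>50)&(P[:,2]>.008)&(P[:,2]<.06)&(P[:,0]>.35)&(P[:,0]<.8)&(abs(P[:,1])<.5)
        Q=P[m]; print(nm,len(Q),Q.mean(0).round(4),Q.min(0).round(3),Q.max(0).round(3))
        t=Q[Q[:,2]>Q[:,2].max()-.007]; 
        if nm=="blue":
            w,V=np.linalg.eigh(np.cov(Q[:,:2].T)); a=np.degrees(np.arctan2(V[1,1],V[0,1])); print("axis deg",a)
            tt=t[:,:2]@V; print("ext",tt.min(0),tt.max(0), "ctr",(V@((tt.min(0)+tt.max(0))/2)))
        else:
            (cx,cy),rad=cv2.minEnclosingCircle(t[:,:2].astype(np.float32)); print("cap",cx,cy,rad)
        print("top z",np.percentile(t[:,2],[5,50,95]),"px",u[m].min(),u[m].max(),v[m].min(),v[m].max())
E
```

```text
top bench z med 0.0003640742331181279
blue 1002 [0.6136 0.0757 0.0411] [0.572 0.005 0.027] [0.658 0.146 0.05 ]
axis deg 112.41845842770233
ext [-0.61336043 -0.23631487] [-0.58431799 -0.09340106] ctr [0.61645245 0.07597971]
top z [0.0429761  0.04464365 0.0473438 ] px 257 317 157 192
orange 109 [ 0.5068 -0.1964  0.0233] [ 0.489 -0.219  0.013] [0.656 0.096 0.032]
cap 0.5738963484764099 -0.05986157804727554 0.17494183778762817
top z [0.02488227 0.0260919  0.02879219] px 279 412 158 230
scene bench z med -0.0006793793009375326
blue 528 [0.6302 0.0771 0.0359] [0.586 0.006 0.011] [0.667 0.15  0.049]
axis deg 112.33780028930504
ext [-0.61572524 -0.23655374] [-0.59013626 -0.0922277 ] ctr [0.62016573 0.07709906]
top z [0.04252718 0.04420006 0.04653864] px 328 372 213 241
orange 87 [ 0.5165 -0.1923  0.0195] [ 0.364 -0.359  0.009] [0.658 0.092 0.028]
cap 0.5781620740890503 -0.06935396045446396 0.17161902785301208
top z [0.02127722 0.02435444 0.02711894] px 203 358 204 235
```

The top view shows the barrel at about (287,174), its stud tip at (282,160) facing away from the robot, and the cap at (405,223). The scene view agrees: barrel (349,228), cap (252,221). The barrel is near (0.618, 0.077) with its axis at 112.4° and its top at 44 mm, as expected. Next I'll look from above it.

```bash
cat >> h.py <<'E'
def blue(P,hsv):
    m=(hsv[:,0]>100)&(hsv[:,0]<130)&(hsv[:,1]>110)&(hsv[:,2]>40)&(P[:,2]>.008)&(P[:,2]<.06)&(np.hypot(P[:,0]-.6,P[:,1]-.075)<.13)
    return m
def look_barrel(fn):
    im,de,T=shot("wrist"); save(fn,im); u,v,P=cloud("wrist",de,T)
    hsv=cv2.cvtColor(im,cv2.COLOR_RGB2HSV)[v,u].astype(int); Q=P[blue(P,hsv)]
    zt=np.percentile(Q[:,2],98); t=Q[Q[:,2]>zt-.005]
    (c,s,a)=cv2.minAreaRect((t[:,:2]*1000).astype(np.float32)); print("flat rect",c,s,a,"z",np.percentile(t[:,2],[5,50,95]).round(4),len(t))
    w,V=np.linalg.eigh(np.cov(Q[:,:2].T)); print("axis",np.degrees(np.arctan2(V[1,1],V[0,1]))%180)
    for l in ("barrel","seat","stud_tip"): print(l,[(k,p.round(1).tolist(),at_z("wrist",p,.022,T)[0].round(4).tolist()) for k,p in pin("wrist",l)])
    return T,Q
E
python3 - <<'E'
from h import *
a=np.radians(112.4)
for q in (down(a),down(a+np.pi)):
    print(solve_ik([.618,.0765,.2],q))
js=[(abs(solve_ik([.618,.0765,.2],down(x))[6]),x) for x in (a,a+np.pi) if solve_ik([.618,.0765,.2],down(x)) is not None]
x=min(js)[1]; print(np.degrees(x))
r.move_ptp([.618,.0765,.2],down(x))
print(status.read_time(),status.read_ee_pos(),status.read_ft_force())
T,Q=look_barrel("w1.png")
K,Rc,o=cam("wrist",T); print("cam",o,Rc[:,2])
E
```

```text
[ 0.51358444  0.88189937 -1.27666139  1.59824732  0.86525955  1.32723471
  1.07333244]
[ 0.04452084  0.57409656 -0.39123657  1.62331244  0.24966549  0.99390014
 -1.6069485 ]
112.4
3.725 [0.61809409 0.07561845 0.19985765] [-0.88509858 -0.40096575 -0.56446017]
flat rect (615.6000366210938, 74.6817855834961) (27.42023277282715, 147.6511993408203) 21.99191665649414 z [0.0415 0.0442 0.0456] 3485
axis 111.89752775123264
barrel [(0.72, [322.6, 179.3], [0.6172, 0.0783, 0.022])]
seat [(0.68, [322.4, 200.8], [0.6397, 0.0873, 0.022]), (0.18, [138.7, 10.5], [0.5064, -0.1952, 0.022])]
stud_tip [(0.89, [317.1, 214.4], [0.6565, 0.0879, 0.022])]
cam [0.54335122 0.04495309 0.34312688] [ 0.28836277  0.11741908 -0.95029452]
```

View pics/w1.png

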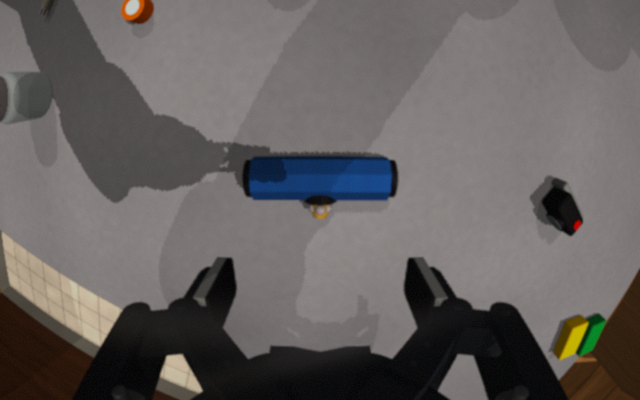

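The wrist view shows the barrel centred at about (320,178), with the collar and stud at (320,212) on its far side and clear of both fingers. I'll switch to the more comfortable wrist solution and touch down on the top flat.

```bash
python3 - <<'E'
from h import *
a=np.radians(112.0+180); d=np.array([np.cos(np.radians(22)),np.sin(np.radians(22)),0]); C=np.array([.6165,.0755,0])
p=C+.004*d
q=down(a); r.move_ptp([p[0],p[1],.10],q)
print(status.read_joint_pos())
r.movel([p[0],p[1],.065],velocity=.1); f0=status.read_ft_force(); print("free",f0,status.read_ee_pos())
print(r.movel([p[0],p[1],.022],velocity=.015,max_force=5))
e=status.read_ee_pos(); print(e,status.read_ft_force(),status.read_time())
for dz in (.001,.002):
    r.movel([e[0],e[1],e[2]-dz],velocity=.02); print(dz,status.read_ee_pos(),status.read_ft_force()-f0)
E
```

```text
[-0.59398558  0.77087869  0.58801251  1.72486145 -0.55741391  0.82018258
 -0.9312848 ]
free [0.30227396 0.79290388 0.18920851] [0.62015433 0.07669167 0.0647851 ]
True
[0.62037386 0.07708152 0.03088999] [-2.11220816  0.59975131 11.91289908] 8.5417
0.001 [0.62090333 0.07726927 0.03088888] [-4.23205607  0.2429925  17.78518368]
0.002 [0.62145602 0.07745675 0.03086302] [-7.23730354  1.6815243  32.80560894]
```

```bash
cat >> h.py <<'E'
D=np.array([np.cos(np.radians(22)),np.sin(np.radians(22)),0])
def drag(p0,z0,f0,L=.0365,P=9,n=18):
    "from contact at p0 (cmd height z0 for light contact), drag by L against D keeping the press near P"
    off=.0006; log=[]
    for s in np.linspace(0,L,n+1):
        th=np.radians(22.5)-np.arcsin(np.clip((.0182-s)/.0476,-.382,.382))
        z=z0+.0476*np.cos(np.radians(22.5)-th)-.044-off
        p=np.array(p0)-D*s; r.movel([p[0],p[1],z],velocity=.02)
        F=status.read_ft_force()-f0; off=np.clip(off+.00005*(P-F[2]),-.004,.006)
        log.append((round(s*1e3,1),round(z*1e3,2),round(F[2],1),round(F[:2]@D[:2],1),round(off*1e3,2)))
    return log
E
python3 - <<'E'
from h import *
C=np.array([.6165,.0755,0]); p=C+.004*D; f0=np.array([.30,.79,.19])
r.movel([p[0],p[1],.0305],velocity=.02)
for l in drag(p,.031,f0): print(*l)
e=status.read_ee_pos(); print(e,status.read_time())
r.movel([e[0],e[1],.11],velocity=.12)
print(status.read_ft_force()); look_barrel("w2.png"); print(status.read_time())
E
```

```text
0.0 30.39 13.1 -3.3 0.4
2.0 31.37 0.2 -0.2 0.84
4.1 31.61 -0.4 -1.2 1.31
6.1 31.72 -0.8 -1.4 1.8
8.1 31.72 -0.4 -0.8 2.27
10.1 31.65 -0.2 -0.8 2.73
12.2 31.49 0.6 -0.7 3.15
14.2 31.28 -0.4 0.0 3.62
16.2 30.94 0.7 0.3 4.03
18.2 30.57 4.3 1.2 4.26
20.3 30.29 8.2 0.4 4.31
22.3 30.12 9.6 -0.8 4.27
24.3 29.93 11.1 -0.3 4.17
26.4 29.73 10.7 -0.6 4.08
28.4 29.41 10.4 -2.7 4.01
30.4 28.99 9.6 -2.4 3.98
32.4 28.44 11.1 -3.5 3.87
34.5 27.86 10.0 -4.2 3.82
36.5 27.17 9.5 -4.9 3.8
[0.58590826 0.06304702 0.02735342] 14.0833
[ 0.55712875 -0.34289321  0.52842321]
flat rect (618.4222412109375, 75.66927337646484) (30.07819175720215, 147.9228057861328) 22.127456665039062 z [0.0417 0.0446 0.0459] 7331
axis 112.09810508953895
barrel [(0.96, [323.8, 163.4], [0.6176, 0.0728, 0.022])]
seat [(0.84, [323.3, 132.6], [0.6392, 0.082, 0.022])]
stud_tip [(0.73, [318.5, 105.4], [0.6567, 0.0929, 0.022])]
15.125
```

View pics/w2.png

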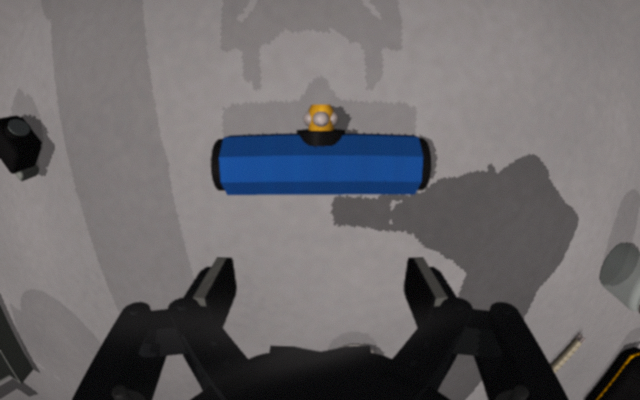

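The barrel hasn't rolled: the stud at (320,118) is still level beyond it. My height profile rose too early and the press was lost. I'll repeat the drag with force-led height.

```bash
cat >> h.py <<'E'
def drag2(p0,z,f0,L=.036,P=11,n=36,k=.00008):
    log=[]
    for i,s in enumerate(np.linspace(0,L,n+1)):
        p=np.array(p0)-D*s; r.movel([p[0],p[1],z],velocity=.02)
        F=status.read_ft_force()-f0; z-=np.clip(k*(P-F[2]),-.0006,.0006)
        if i%3==0: log.append((round(s*1e3,1),round(z*1e3,2),round(F[2],1),round(F[:2]@D[:2],1)))
    return log
def press_roll(C,fn):
    p=C+.004*D; e=status.read_ee_pos()
    r.movel([p[0],p[1],.06],velocity=.12); r.wait(.2); f0=status.read_ft_force()
    print(r.movel([p[0],p[1],.024],velocity=.02,max_force=6)); e=status.read_ee_pos(); print(e,status.read_ft_force()-f0)
    for l in drag2(p,min(e[2],.031),f0): print(*l)
    e=status.read_ee_pos(); print(e,status.read_time())
    r.movel([e[0],e[1],.11],velocity=.12); look_barrel(fn); print(status.read_time())
E
python3 - <<'E'
from h import *
press_roll(np.array([.6178,.0752,0]),"w3.png")
E
```

```text
True
[0.62169841 0.07674444 0.03090911] [-2.11549801 -1.50169663  8.58942887]
0.0 30.31 1.6 -1.3
3.0 30.07 12.5 4.1
6.0 30.74 13.8 4.4
9.0 31.66 14.3 3.3
12.0 32.34 12.1 1.6
15.0 32.86 12.2 0.9
18.0 33.19 12.6 -0.9
21.0 33.21 10.3 -1.4
24.0 33.02 10.3 -1.7
27.0 32.62 8.2 -2.7
30.0 32.03 7.7 -3.6
33.0 31.27 7.5 -4.0
36.0 30.41 9.2 -4.3
[0.58801666 0.06295558 0.03081714] 26.5667
flat rect (601.49072265625, 69.02997589111328) (31.226839065551758, 147.93927001953125) 21.97073745727539 z [0.0415 0.0445 0.0457] 5936
axis 112.2899975942172
barrel [(0.98, [325.0, 190.1], [0.6004, 0.0639, 0.022])]
seat [(0.67, [323.6, 170.6], [0.6144, 0.0708, 0.022])]
stud_tip [(0.7, [317.3, 156.5], [0.6227, 0.0793, 0.022])]
27.575
```

View pics/w3.png

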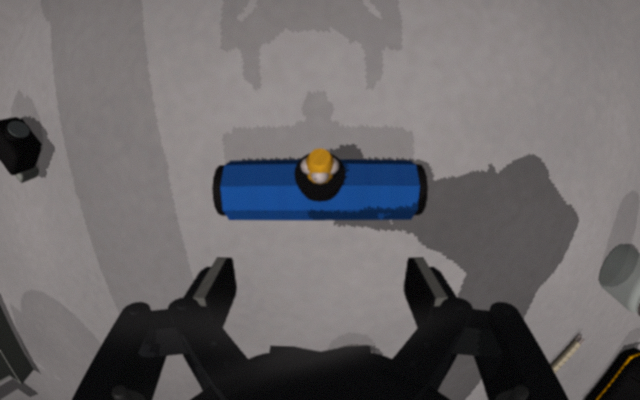

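That rolled it by exactly one flat: the stud at (320,163) now points up and away at 45°, and the centre moved 18.2 mm. Now the second flat.

```bash
sed -i 's/n=36,k=.00008/n=24,k=.0001/; s/-.0006,.0006/-.0008,.0008/' h.py; python3 - <<'E'
from h import *
press_roll(np.array([.6009,.0685,0]),"w4.png")
E
```

```text
True
[0.6047846  0.07008589 0.03091286] [-2.40675775  0.53485669  9.23000429]
0.0 30.16 3.4 0.4
4.5 30.54 14.3 7.4
9.0 31.96 14.5 3.8
13.5 32.94 13.5 3.1
18.0 33.29 10.6 1.1
22.5 33.33 11.6 0.4
27.0 32.71 8.2 -1.0
31.5 31.65 6.8 -1.2
36.0 30.22 5.2 -1.9
[0.57116959 0.05628017 0.03090583] 35.9333
flat rect (584.4609985351562, 62.284950256347656) (30.914520263671875, 147.8302764892578) 21.995094299316406 z [0.0415 0.0445 0.0458] 5163
axis 112.26554508167372
barrel [(0.77, [320.9, 187.7], [0.5841, 0.0609, 0.022])]
seat [(0.85, [321.6, 198.9], [0.5758, 0.057, 0.022])]
stud_tip [(0.81, [320.4, 208.3], [0.5682, 0.0549, 0.022])]
36.9417
```

View pics/w4.png

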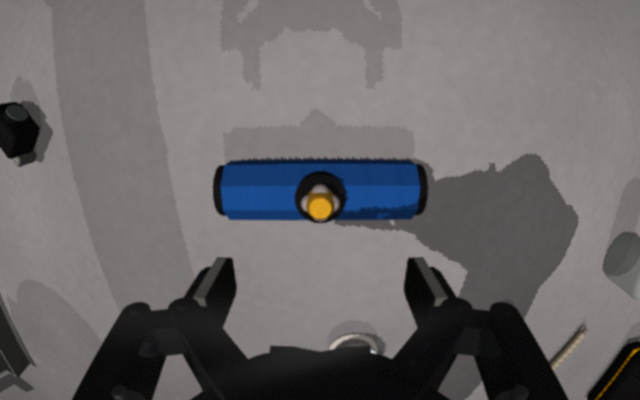

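The stud now points straight up, showing its collar at (320,195) with the tip at (320,207) leaning only by parallax. Next I'll triangulate the seat, tip and cap and hover over the cap.

```bash
python3 - <<'E'
from h import *
t0=status.read_time()
T0=(status.read_ee_pos(),status.read_orientation())
obs={"seat":[],"stud_tip":[],"cap_top":[],"cap":[]}
obs["seat"].append(rays("wrist",[321.6,198.9],T0)); obs["stud_tip"].append(rays("wrist",[320.4,208.3],T0))
for n in ("top","scene"):
    optics.read_camera(n)
    for l in obs:
        P=pin(n,l)
        if P: obs[l].append(rays(n,P[0][1])); print(n,l,P[0][0],at_z(n,P[0][1],{"seat":.047,"stud_tip":.066,"cap_top":.024,"cap":0}[l])[0].round(4))
print("wrist seat",at_z("wrist",[321.6,198.9],.047,T0)[0].round(4),"tip",at_z("wrist",[320.4,208.3],.066,T0)[0].round(4))
for l in obs: 
    if len(obs[l])>1: print(l,"tri",tri([(o,d[0]) for o,d,_ in obs[l]]).round(4))
q=down(np.radians(292)); c=[.505,-.199]
print(solve_ik([*c,.15],q), solve_ik([*c,.15],down(np.radians(250))))
r.move_ptp([*c,.13],q)
im,de,T=shot("wrist"); save("w5.png",im)
for l,z in (("cap_top",.024),("cap",0),("seat",.047),("stud_tip",.066)):
    print(l,[(k,p.round(1).tolist(),at_z("wrist",p,z,T)[0].round(4)) for k,p in pin("wrist",l)])
u,v,P=cloud("wrist",de,T); hsv=cv2.cvtColor(im,cv2.COLOR_RGB2HSV)[v,u].astype(int)
near=np.hypot(P[:,0]-.505,P[:,1]+.199)<.03
m=near&(P[:,2]>.019)&(P[:,2]<.032)
(cx,cy),rad=cv2.minEnclosingCircle(P[m][:,:2].astype(np.float32)); print("cap circle",cx,cy,rad,P[m].mean(0),np.percentile(P[near,2],99))
print(status.read_time()-t0,status.read_time())
E
```

```text
top seat 0.68 [0.5858 0.0671 0.047 ]
top stud_tip 0.85 [0.5806 0.0608 0.066 ]
top cap_top 0.54 [ 0.5024 -0.2026  0.024 ]
top cap 0.65 [ 0.5055 -0.199   0.    ]
scene seat 0.72 [0.585  0.0585 0.047 ]
scene stud_tip 0.98 [0.5916 0.0584 0.066 ]
scene cap_top 0.63 [ 0.4912 -0.1974  0.024 ]
scene cap 0.44 [ 0.5122 -0.1999  0.    ]
wrist seat [0.5835 0.0599 0.047 ] tip [0.5831 0.0607 0.066 ]
seat tri [0.5846 0.0619 0.0476]
stud_tip tri [0.5817 0.0607 0.0602]
cap_top tri [ 0.5016 -0.1994  0.0309]
cap tri [ 0.5061 -0.1998 -0.004 ]
[-0.17378135  0.58494291  0.62433132  1.91652427 -0.47179103  0.78974982
 -0.47482793] [-0.2895929   0.65409118  0.81604468  1.92165124 -0.63464388  0.84435638
 -1.05374176]
cap_top [(0.8, [329.1, 203.5], array([ 0.5042, -0.2067,  0.024 ]))]
cap [(0.84, [325.2, 196.1], array([ 0.5022, -0.2043,  0.    ]))]
seat [(0.82, [83.9, 27.7], array([0.5819, 0.0587, 0.047 ]))]
stud_tip [(0.24, [83.6, 26.7], array([0.5825, 0.0404, 0.066 ]))]
cap circle 0.503876268863678 -0.2053271383047104 0.017465148121118546 [ 0.5047294  -0.20488785  0.02468494] 0.23111922670395876
1.783300000000004 38.725
```

View pics/w5.png

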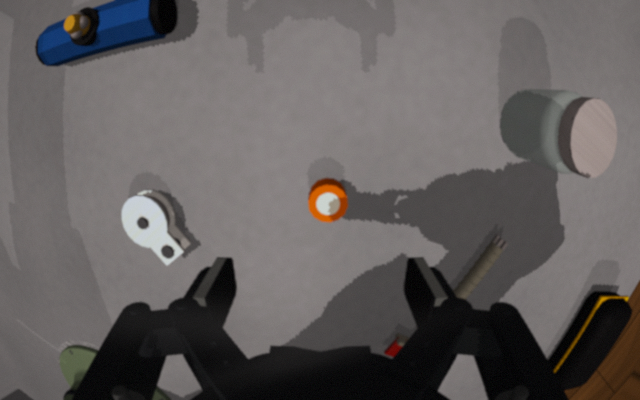

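The cap at (328,202) stands clear, between the pulley at (150,228) and the ice screw. Both its top, at 24.7 mm, and its 17.5 mm radius match the description. I'll grasp it and hover over the stud.

```bash
python3 - <<'E'
from h import *
c=[.5042,-.2055]; s=[.5838,.0610]; q=down(np.radians(292))
r.movel([*c,.05],velocity=.15); f0=status.read_ft_force()
print(r.movel([*c,.005],velocity=.06,max_force=8)); grip(0.3)
print("w",status.read_width(),status.read_width()*85,"ff",status.read_finger_force(),status.read_ee_pos(),status.read_time())
r.movel([*c,.1],velocity=.15); print("w",status.read_width(),status.read_finger_force())
r.move_ptp([*s,.105],q)
im,de,T=shot("wrist"); save("w6.png",im); print(T[0])
for l,z in (("cap_top",.124),("cap",.1),("seat",.047),("stud_tip",.066)):
    print(l,[(k,p.round(1).tolist(),at_z("wrist",p,z,T)[0].round(4)) for k,p in pin("wrist",l)])
print(status.read_time())
E
```

```text
False
w 0.3747436754821399 31.85321241598189 ff 58.73267081580707 [ 0.50431089 -0.20547485  0.00548933] 40.8667
w 0.3758866886771203 59.44251281500328
[0.5835935  0.05907223 0.10488279]
cap_top [(0.9, [318.1, 276.7], array([0.5846, 0.0604, 0.124 ]))]
cap [(0.88, [317.9, 255.0], array([0.5833, 0.0601, 0.1   ]))]
seat [(0.59, [317.7, 217.4], array([0.5842, 0.0608, 0.047 ]))]
stud_tip [(0.88, [313.3, 232.1], array([0.5806, 0.0624, 0.066 ]))]
42.975
```

View pics/w6.png

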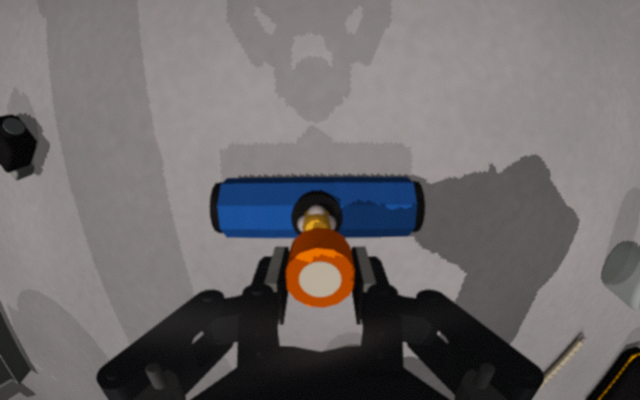

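The cap at (320,270) sits level in the fingers, directly over the stud at (316,222), and the pinpoints agree within 1 mm. Going down now with force logging.

```bash
python3 - <<'E'
from h import *
s=[.5842,.0609]
r.movel([*s,.078],velocity=.08); r.wait(.2); f0=status.read_ft_force(); print(status.read_ee_pos(),f0)
hit=r.movel([*s,.068],velocity=.03,max_force=4); print("early hit",hit,status.read_ee_pos(),status.read_ft_force()-f0)
if not hit:
    z=.068
    while z>.046:
        z-=.0007; r.movel([*s,z],velocity=.02); F=status.read_ft_force()-f0; e=status.read_ee_pos()
        print(round(z*1e3,1),round(e[2]*1e3,2),F.round(1))
        if e[2]<.0545 and F[2]>10 or F[2]>25: break
print(status.read_width(),status.read_time())
np.save("f0.npy",f0)
E
```

```text
[0.58437137 0.06093678 0.07830057] [-1.22447853  0.82517475  0.28779419]
early hit False [0.58413244 0.06078675 0.06783697] [ 1.62607169 -0.89258088 -0.6471289 ]
67.3 67.34 [ 0.9 -0.2  0.3]
66.6 66.57 [ 1.5 -0.1 -0.8]
65.9 65.87 [ 1.3 -0.1 -0.4]
65.2 65.2 [ 0.5 -0.7  1.1]
64.5 64.54 [-0.9  1.9  3.9]
63.8 64.03 [-2.2  2.8  7.1]
63.1 63.42 [-1.2  1.4  8.4]
62.4 62.69 [-1.6  1.7  9.3]
61.7 61.91 [-0.8  2.5  7.2]
61.0 60.98 [-0.7  1.2  2.2]
60.3 60.11 [-0.2  1.7 -1.1]
59.6 59.45 [ 0.8  0.3 -1.8]
58.9 58.79 [ 0.2 -0.7 -0.9]
58.2 58.11 [ 0.1  1.8 -2.7]
57.5 57.32 [ 0.7 -0.8 -4.5]
56.8 56.69 [ 1.2 -1.6 -3.8]
56.1 56.03 [ 1.7 -0.3 -5.3]
55.4 55.35 [ 0.8 -0.7 -4.3]
54.7 54.67 [ 2.6 -1.  -5.5]
54.0 53.94 [ 1.3 -1.6 -4.9]
53.3 53.35 [ 1.7 -0.7 -2.9]
52.6 52.68 [ 0.7 -1.4 -1.7]
51.9 52.5 [-1.5  0.2  9.8]
51.2 52.45 [-4.9  0.9 22.8]
0.37998890796252854 50.15
```

The force log shows the click (9.3 N falling to negative near TCP 61 mm), and the rim landed exactly at the predicted 52.5 mm. I'll trim to 15 N and check that it holds.

```bash
python3 - <<'E'
from h import *
s=[.5842,.0609]; f0=np.load("f0.npy"); z=.0512
def F(): return np.mean([(r.wait(.04),status.read_ft_force()-f0)[1] for _ in range(6)],0)
for i in range(6):
    f=F(); print(round(z*1e3,2),f.round(1))
    if abs(f[2]-15)<1: break
    z+=np.clip((f[2]-15)*.00005,-.0003,.0003); r.movel([*s,z],velocity=.01)
r.wait(.5); print(F().round(1),status.read_ee_pos(),status.read_width(),status.read_time())
im,de,T=shot("wrist"); save("w7.png",im); im2,_,_=shot("scene"); save("s7.png",cv2.resize(im2[150:290,180:460],(800,400)))
E
```

```text
51.2 [-3.9  0.8 22.2]
51.5 [-3.  -0.1 17. ]
51.6 [-2.3  0.1 15.4]
[-2.   0.2 15.3] [0.58469146 0.06100747 0.05249727] 0.3781855363799387 52.15
```

View pics/w7.png

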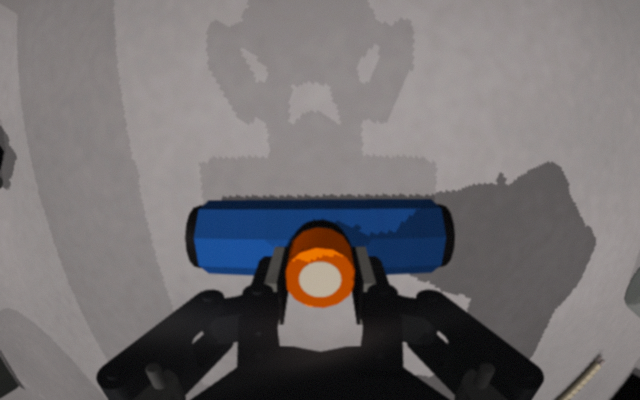

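The cap at (320,265) sits square on the collar with the barrel level, and the press is steady at 15.3 N.

```bash
python3 -c "
from h import *
print(order.job_done(), status.read_time())"
```

```text
the job is handed in; nothing more can be done
the job is handed in; nothing more can be done
```

The job is handed in: I rolled the barrel until its stud pointed up and clicked the cap on, and the gripper is still pressing it home at about 15 N, at roughly 52 s on the robot's clock.

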